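# Set the opening of a hand screw press

### The job

Set up the snap press: take from the wooden stand the one crank handle whose pin is the right size for the socket in the handwheel, and plug it in until its collar sits on the socket. With that handle wind the wheel clockwise (seen from above) until it comes up against its stop, then wind it back exactly two full turns, and finish there with the wheel at rest and the handle, still plugged in, gripped between the fingers - do not let go. Leave the other two handles and the things lying around where they are.

Things in the scene. Friction and masses are not known exactly. Their poses are not given: they have to be found in the camera images.
- press: Green two-pillar bench screw press, fixed: bed 130 x 170 mm, 25 mm thick, two steel pillars, a crosshead, and on top a horizontal dark steel handwheel on an upright spindle. Below the crosshead a ram follows the wheel (6 mm a turn) and needs no attention. Origin: on the table under the spindle; z up; turned about the vertical by up to 0.5 rad.
- hub (a point): Point on the wheel's vertical axis, level with the mouth of the socket, 182 mm above the table (the hub ends there, with a brass nut 16 mm across and 6 mm high on it). The wheel stays at this height as it turns. Its rim is a 15 mm round bar on a 65 mm radius, centred 12 mm lower than this point, with four spokes.
- socket (a point): Centre of the mouth of the brass socket in the wheel's rim, 65 mm from the axis (hub), facing up, 182 mm above the table. Blind round bore of 16 mm, 22 mm deep, widening as a cone over the top 6 mm to 23 mm at the mouth; boss 39 mm across. Turns with the wheel; x axis points away from the wheel's axis.
- wheel (a joint): Angle of the handwheel in rad: 0 is the firm stop (wound down); it grows as the wheel is wound counter-clockwise seen from above (opening), up to 27.6. 6.283 a turn: two turns off the stop reads 12.566. Starts between 2.2 and 6.5. Friction takes about 2 N at the socket to turn it, and it stays where it is left.
- stand: Plywood stand, fixed: 60 x 250 mm, top 35 mm above the table, with three 21 mm through holes in a row along its y axis, 80 mm apart, the middle one at its centre; open underneath, so that the pins can be seen. Origin: centre of its underside, on the table. A crank handle stands upright in each hole, in any order, resting on its collar.
- handle_a: Crank handle, middle size: steel pin 14 mm diameter, 22 mm long (last 4 mm narrowed to 10 mm), steel collar 34 mm diameter, 6 mm thick, above it a round black grip 27 mm diameter, 55 mm long. Origin: centre of the collar's underside, where the pin begins; z up along the grip. 65 to 125 g. The pin turns freely in the socket: no need to turn the gripper. Home when its origin meets socket.
- handle_b: The smallest crank handle of the same pattern: pin 10 mm, collar 28 mm, grip 21 mm diameter; same lengths and origin as handle_a. Its pin would be loose in the socket.
- handle_c: The largest crank handle of the same pattern: pin 18 mm, collar 40 mm, grip 33 mm diameter; same lengths and origin as handle_a. Its pin does not enter the socket.
- thread_cone: Blue-violet sewing thread cone, 60 mm across and 100 mm high, standing loose on the table; origin at the centre of its underside. Leave it alone.
- snap_jar: Small glass jar with an orange cap, 56 mm across and about 60 mm high, loose; origin at the centre of its underside. Leave it alone.
- weight: Round steel pattern weight with a small knob, 70 mm across and 42 mm high, 0.6 kg, loose; origin at the centre of its underside. Leave it alone.
Not all that is in view belongs to the job. Leave any blue or purple look-alike of the handle_a alone.

How it is judged:
By the outcome, as a careful person would: the job done as asked, in the order asked, and still so for the second after the job is handed in, while the arm keeps its last pose, push and grip.
It also fails if it takes over 72 s, if anything falls off the work surface, if the arm or the gripper's body presses on something with over 40 N, if the wrist force passes 120 N, or if a joint passes its speed limit or range.

### The arm

A 6-joint arm with a two-finger parallel gripper is mounted at the origin on the work surface. World frame = base frame: x ahead of the robot, y to its left, z up, the work surface at z = 0. Lengths are in m, angles in rad, forces in N, time in s.
With the tool pointing down it reaches from about 0.225 to 0.725 m from the base axis. Payload 3.1 kg.
Tool frame: the origin (TCP) lies at the very end of the fingers, on their centre line; the grasp point (between the pads) lies robot.tcp_to_grasp behind it (robot.tcp_to_grasp is the distance from the TCP to the grasp point, in m); z points along the fingers, y is the line along which they close (so a half turn about z gives the same grasp; the last joint's range is limited). The gripper opens to 85 mm and grips with 20 to 120 N. Pads are 22 mm wide; open, the fingers measure 114 mm over their backs; the gripper's body (76 mm by 85 mm) begins 54 mm behind the grasp point. The pads swing forward as they close: fully open they stand 13 mm farther back than shut.
Start: joints at [-1.239, 0.048, 0.099, 1.622, 0, 1.443], TCP at [0.233, -0.47, 0.231] pointing down, gripper open.
Joint ranges: [-2.91, 2.91], [-0.99, 1.94], [-1.21, 1.42], [-2.12, 2.29], [-1.49, 1.47], [-3.14, 3.14]. Speed limits (rad/s): [2.79, 2.79, 3.14, 3.14, 3.14, 3.14].

### API

Orientations are given as a rotation vector (axis times angle).
In Python, from cell import robot gives the robot as it stands. The module is installed in compiled form; this text tells all that it offers.
- The arm moves only by the tool jog_arm, never from a script. Its argument "targets" is a list of rows, each a list of 4 numbers: the shift along the tool's x, y, z in cm, then the turn about the tool's z in rad. In form: [[x, y, z, turn], ...]. A call has 1 to 5 rows; each row shifts and turns the commanded pose from where the row before left it, along the tool's axes as they then stand; what a row does not reach is not made up. A row lasts 1/8 s, in which the tool goes at most 62.5 mm and 10.7 degrees, less where a joint would pass 70% of its speed; a pose out of reach is approached as far as the arm can. A call is refused whole if a number of a shift passes 6.25 or a number of a turn 0.188, either way. A call with a gripper value outside its range is refused whole. "fingers" is the gripper command: -1 is fully open, 1 is shut, values between are in proportion, set as the call begins (left out, the last holds). The fingers move at their own pace and stop on an object; "force" is the grip in N (left out, the last holds). Time passes only in rows, so rows that do not move let the fingers close. It gives the time, the measured TCP pose, the force, the opening and the grip force at its end, in the units of the state.
- robot.read_state(): the state, without advancing time (a new reading comes with each control period).
- robot.get_image(name): name is "side" or "top" or "wrist"; returns (picture, depth): 480x640x3 uint8, blue, green, red; 480x640 float32, m along the optical axis (not along the pixel's ray), 0 where there is no reading.
- robot.camera_model(name): a dict with "fx", "fy", "cx", "cy" (pixels), "rvec" (rotation vector, rad) and "tvec" (3), from world to camera coordinates, as OpenCV has them. Camera axes: x right, y down, z forward; pixel columns grow to the right and rows downward; lengths in m; the calibration is good to about 2 mm. The wrist camera is an equidistant fisheye: a pixel r from the principal point sees the ray r / f radians off the axis. A picture is of the moment at which its call begins: read the wrist's pose just before it. camera_model takes no time and is no camera call; for the wrist camera it gives the pose at the moment of the call.
- robot.finish_job(): hands the job in; it is judged then, once.
The state is a dict: "time": time; "joints": joint angles; "joint_velocities": joint speeds; "effort": joint torques, N m; "ee_pos": TCP position; "tcp_rot": TCP orientation; "wrist_force": force on the tool from outside, world axes, zero at the start; "moment": the same for the moment, N m; "gripper_width": finger opening in m; "grip_force": force on a finger pad.
Only numpy, scipy, OpenCV 4.12 (cv2) and the standard library are available. Lean on these libraries where they do the work, as an engineer would, in place of code of your own. Each camera call takes 0.05 s, during which the arm holds its last target. There are 200 camera calls.

## Working session

There is one attempt and no reset: what is moved stays moved. The work goes in short steps, Python scripts to look and compute and a tool call to move; the robot and the scene stay as the last step left them, time stands still between calls to the robot, and variables do not carry over. Pictures are saved under pics/ and viewed, at most 10 in all, crops included, and the job is handed in when it is done.

Besides the shell and the picture viewer there is one more tool, called after "Emit:" as name(argument=value, ...) on one line, values as JSON. jog_arm: Moves the arm, as the interface text tells. Its arguments: {"type":"object","properties":{"targets":{"type":"array"},"fingers":{"type":"number"},"force":{"type":"number"}},"required":["targets"]}

```bash
mkdir -p pics
cat > h.py <<'E'
import numpy as np,cv2
from cell import robot
from scipy.spatial.transform import Rotation as R
def cam(n):
    m=robot.camera_model(n); return m,R.from_rotvec(np.ravel(m['rvec'])).as_matrix(),np.ravel(m['tvec'])
def world(n,u,v,z=None,d=None,c=None):
    "pixel -> world, on the plane z or at depth d"
    m,Rm,t=c or cam(n)
    x,y=(u-m['cx'])/m['fx'],(v-m['cy'])/m['fy']
    if n=='wrist':
        r=np.hypot(x,y); k=np.sin(r)/r if r>1e-9 else 1; ray=np.array([x*k,y*k,np.cos(r)]); 
        if d is not None: ray=ray/ray[2]
    else: ray=np.array([x,y,1.])
    o=-Rm.T@t; w=Rm.T@ray
    return o+w*((z-o[2])/w[2] if d is None else d)
E
python3 - <<'E'
from h import *
print(robot.read_state(), robot.tcp_to_grasp)
for n in('top','side','wrist'):
    c=cam(n);p,d=robot.get_image(n);cv2.imwrite(f'pics/{n}0.png',p);np.save(f'{n}0.npy',d);print(n,c)
E
```

```text
{'time': 0.0, 'joints': array([-1.23880780e+00,  4.87698383e-02,  9.75700946e-02,  1.62197539e+00,
       -2.93111165e-05,  1.44299494e+00]), 'joint_velocities': array([ 0.00164109,  0.00057153, -0.00108272,  0.00089238, -0.00016483,
       -0.000757  ]), 'effort': array([-7.07973850e-04, -3.38779342e+01,  3.20016110e+01,  2.02180725e-02,
       -7.56622285e-05,  1.01610816e-06]), 'ee_pos': array([ 0.23275294, -0.46990448,  0.23009331]), 'tcp_rot': array([-3.05663712e+00, -7.15352667e-01,  4.26303950e-04]), 'wrist_force': array([ 0.16644229,  0.36097101, -0.04563498]), 'moment': array([ 0.0506274 ,  0.03792183, -0.00371339]), 'grip_force': 0.0, 'gripper_width': 0.08549809926421631} 0.0187
top ({'fx': 457.7342250725325, 'fy': 457.7342250725325, 'cx': 316.52764635078194, 'cy': 234.44654454571238, 'rvec': array([ 2.19837714, -1.98363933,  0.22491785]), 'tvec': array([-0.02263218,  0.58370395,  0.94600219])}, array([[ 0.10277289, -0.99470021, -0.00303624],
       [-0.96876836, -0.09940018, -0.22717277],
       [ 0.225667  ,  0.02628861, -0.97384974]]), array([-0.02263218,  0.58370395,  0.94600219]))
side ({'fx': 571.8021169768953, 'fy': 571.8021169768953, 'cx': 315.0545079404453, 'cy': 249.83452289055637, 'rvec': array([ 2.2639887 , -0.45498197,  0.19620831]), 'tvec': array([-0.50866851,  0.23877568,  1.22279276])}, array([[ 0.92324303, -0.3841814 , -0.00519196],
       [-0.25991907, -0.61455703, -0.74482329],
       [ 0.2829565 ,  0.6890024 , -0.66724157]]), array([-0.50866851,  0.23877568,  1.22279276]))
wrist ({'fx': 371.64829954431775, 'fy': 371.64829954431775, 'cx': 317.90592906606196, 'cy': 242.59037588464324, 'rvec': array([-2.43778832,  1.51189244,  0.23972138]), 'tvec': array([-0.52368886, -0.04020811,  0.37905812])}, array([[ 0.44413227, -0.89595885, -0.0020625 ],
       [-0.85265217, -0.4233697 ,  0.30617377],
       [-0.2751923 , -0.13422306, -0.95197341]]), array([-0.52368886, -0.04020811,  0.37905812]))
```

View pics/top0.png

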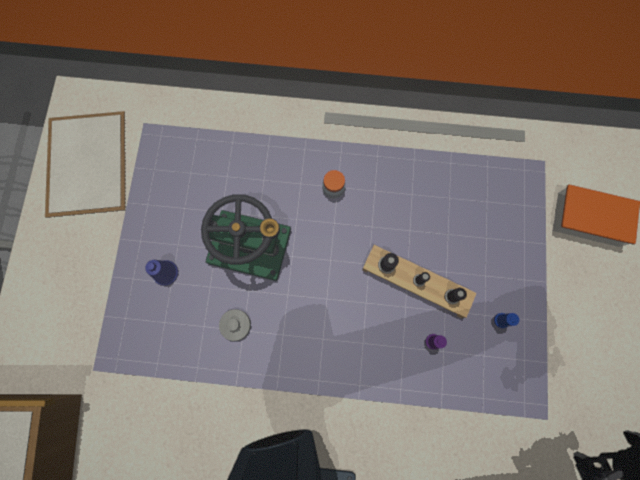

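View pics/side0.png

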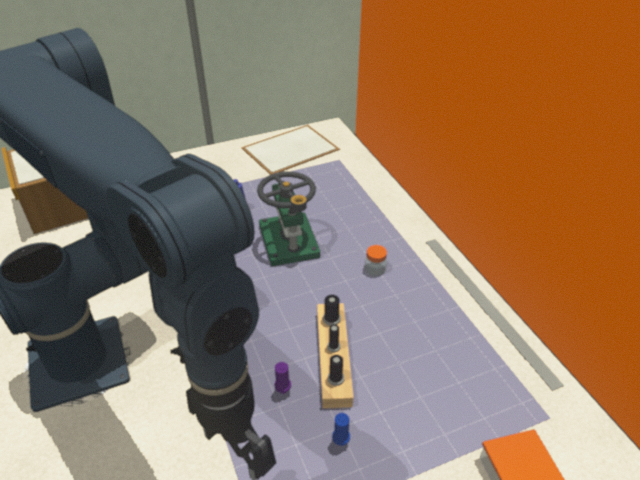

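The top view shows the wheel at (237,228) and its socket at (270,228). The stand's grips are at (390,261), (423,278) and (457,295). Things that could be mistaken for handle_a: the black handles in the stand at those three pixels, the purple piece at (436,342), the blue one at (508,320) and the blue-violet cone at (157,269). The middle black one is clearly the smallest (b), so it is between the two outer ones. I'll check them in a crop.

Run:
```python
from h import *
a=cv2.imread('pics/top0.png')[235:325,355:485];b=cv2.imread('pics/side0.png')[285:415,300:370]
a=cv2.resize(a,None,fx=4,fy=4,interpolation=cv2.INTER_CUBIC);b=cv2.resize(b,(0,0),fx=3.9,fy=3.9,interpolation=cv2.INTER_CUBIC)
o=np.zeros((520,520+b.shape[1],3),np.uint8);o[:a.shape[0],:520]=a;o[:b.shape[0],520:]=b[:520]
cv2.imwrite('pics/crop.png',o)
for p in[(389,259),(423,275),(457,293)]:print(world('top',*p,z=.096).round(4))
print('hub',world('top',237,227,z=.188),'sock',world('top',270,227.5,z=.182))
d=np.load('top0.npy')
for p in[(390,259),(422,276),(457,293),(237,227),(270,228)]:print(world('top',*p,d=d[p[1],p[0]]).round(4))
for n,p in dict(weight=(234,322,.05),jar=(334,181,.06),cone=(153,267,.1)).items():print(n,world('top',*p[:2],z=p[2]).round(3))
```

```text
[ 0.5388 -0.1219  0.096 ]
[ 0.512  -0.1953  0.096 ]
[ 0.4815 -0.2677  0.096 ]
hub [0.55394917 0.18987157 0.188     ] sock [0.56094342 0.12648341 0.182     ]
[ 0.5393 -0.1243  0.0942]
[ 0.51   -0.1937  0.0941]
[ 0.4815 -0.2678  0.0957]
[0.5534 0.1894 0.1903]
[0.5651 0.1292 0.1603]
weight [0.376 0.195 0.05 ]
jar [0.714 0.011 0.06 ]
cone [0.47  0.372 0.1  ]
```

View pics/crop.png

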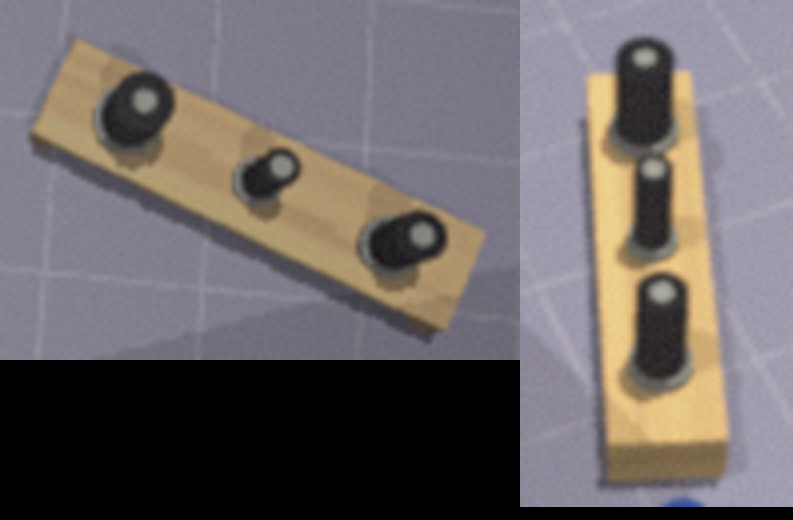

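In the crop, the left handle (grip about 60 px wide) is the largest, c. The middle one is b. The right one, with its top at crop (422,236), i.e. full-image (460.5,294), is clearly narrower than c even though it is nearer the side camera, so it is handle_a.

```bash
cat >> h.py <<'E'
def plan(g,yaw_dir=None):
    "tool-axis shift (cm) from measured TCP to g; turn to bring tool y onto yaw_dir"
    s=robot.read_state(); T=R.from_rotvec(s['tcp_rot']).as_matrix()
    t=0
    if yaw_dir is not None:
        y=T.T@np.array([*yaw_dir,0]); t=np.arctan2(-y[0],y[1]); t=(t+np.pi/2)%np.pi-np.pi/2
    return (T.T@(np.array(g)-s['ee_pos'])*100).round(2), round(t,3), T.round(3)
E
python3 - <<'E'
from h import *
a,b,c=[world('top',*p,z=.096) for p in[(460.5,294),(425.5,276.2),(391.2,260)]];print(a,b,c,np.linalg.norm(a-b),np.linalg.norm(b-c))
# side check
u=lambda x,y:(300+(x-520)/3.9,285+y/3.9)
for p in[(661,292),(654,168),(645,57)]:print(world('side',*u(*p),z=.096).round(4))
ax=(c-a)[:2]/np.linalg.norm((c-a)[:2]);print(ax)
print(plan([a[0],a[1],.2],[-ax[1],ax[0]]))
print(plan([a[0],a[1],.2],ax))
E
```

```text
[ 0.48015186 -0.27498472  0.096     ] [ 0.50998913 -0.20067391  0.096     ] [ 0.53709092 -0.12670035  0.096     ] 0.08007721819121832 0.0787819396014806
[ 0.4805 -0.2767  0.096 ]
[ 0.5098 -0.2025  0.096 ]
[ 0.5375 -0.1283  0.096 ]
[0.35846684 0.93354246]
(array([30.82, -6.5 ,  3.05]), np.float64(-0.744), array([[ 0.896,  0.444, -0.001],
       [ 0.444, -0.896,  0.002],
       [ 0.   , -0.002, -1.   ]]))
(array([30.82, -6.5 ,  3.05]), np.float64(0.826), array([[ 0.896,  0.444, -0.001],
       [ 0.444, -0.896,  0.002],
       [ 0.   , -0.002, -1.   ]]))
```

Emit:
jog_arm(targets=[[5.8, -1.3, 0, 0], [5.8, -1.3, 0, 0], [5.8, -1.3, 0, 0], [5.8, -1.3, 0, 0], [5.0, -1.2, 0, 0]], fingers=-1, force=40)

```text
time: 0.78
ee_pos: [0.4586, -0.2863, 0.2309]
tcp_rot: [-3.058, -0.717, 0.0]
wrist_force: [0.5, -0.3, 0.1]
gripper_width: 0.0855
grip_force: 0.0
```

Emit:
jog_arm(targets=[[0, 0, 0, -0.186], [0, 0, 0, -0.186], [0, 0, 0, -0.186], [0, 0, 0, -0.186], [0, 0, 0, 0]])

```text
time: 1.4
ee_pos: [0.4571, -0.2878, 0.2308]
tcp_rot: [-2.591, -1.776, 0.0]
wrist_force: [0.8, 0.1, -1.3]
gripper_width: 0.0851
grip_force: 0.0
```

Run:
```python
from h import *
c=cam('wrist');p,d=robot.get_image('wrist');cv2.imwrite('pics/w1.png',p)
s=robot.read_state();print(s['time'],s['ee_pos'],s['joints'].round(3));print(plan([.480,-.276,.05],[-.9335,.3585]))
m,Rm,t=c
for h in[(.480,-.276,.096),(.5098,-.202,.096)]:
    q=Rm@np.array(h)+t;th=np.arctan2(np.hypot(q[0],q[1]),q[2]);k=th/np.hypot(q[0],q[1]);print(m['cx']+m['fx']*k*q[0],m['cy']+m['fy']*k*q[1])
```

```text
1.45 [ 0.45713614 -0.28785173  0.23092518] [-0.686  0.089  0.141  1.624  0.     1.255]
(array([ 1.93,  1.72, 18.09]), np.float64(-0.004), array([[ 0.362,  0.932, -0.001],
       [ 0.932, -0.362,  0.   ],
       [ 0.   , -0.001, -1.   ]]))
341.2469854810831 205.1078753903718
343.8063791450813 99.36114015148891
```

View pics/w1.png

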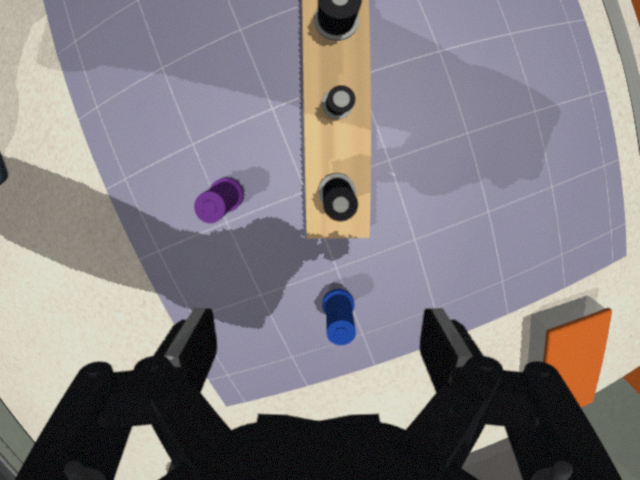

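The wrist view shows handle_a's grip top at (341,205), exactly where it was predicted. The purple (211,205) and blue (341,330) look-alikes are clear of the path.

Emit:
jog_arm(targets=[[1.93, 1.72, 2, 0], [0, 0, 4, 0], [0, 0, 4, 0], [0, 0, 4, 0], [0, 0, 3.7, 0]])

```text
time: 2.08
ee_pos: [0.4799, -0.2759, 0.0527]
tcp_rot: [-2.592, -1.774, 0.0]
wrist_force: [0.8, -0.8, -0.2]
gripper_width: 0.0853
grip_force: 0.0
```

Emit:
jog_arm(targets=[[0, 0, 0, 0], [0, 0, 0, 0], [0, 0, 0, 0], [0, 0, 0, 0], [0, 0, 0, 0]], fingers=1, force=40)

```text
time: 2.7
ee_pos: [0.4818, -0.2773, 0.0571]
tcp_rot: [2.586, 1.776, 0.002]
wrist_force: [0.3, 0.3, 5.8]
gripper_width: 0.026
grip_force: 39.6
```

Emit:
jog_arm(targets=[[0, 0, 0, 0], [0, 0, 0, 0], [0, 0, 0, 0], [0, 0, 0, 0]])

```text
time: 3.2
ee_pos: [0.4818, -0.2773, 0.057]
tcp_rot: [2.586, 1.776, 0.002]
wrist_force: [-0.1, -0.1, 6.9]
gripper_width: 0.0262
grip_force: 39.6
```

Emit:
jog_arm(targets=[[0, 0, -3, 0], [0, 0, -5, 0], [0, 0, -6, 0], [0, 0, -6, 0], [0, 0, 0, 0]])

```text
time: 3.82
ee_pos: [0.4828, -0.278, 0.2619]
tcp_rot: [2.579, 1.771, 0.007]
wrist_force: [0.7, -0.2, -1.6]
gripper_width: 0.0261
grip_force: 39.5
```

Run:
```python
from h import *
p,d=robot.get_image('side');cv2.imwrite('pics/s2.png',cv2.resize(p[:,200:560][100:440],None,fx=1.7,fy=1.7,interpolation=cv2.INTER_CUBIC))
s=robot.read_state();print(s['ee_pos'],s['tcp_rot'],s['wrist_force'],s['gripper_width'])
print(plan([.561,.1265,.25]))
```

```text
[ 0.48179449 -0.27724057  0.25821675] [2.58357694 1.77458627 0.00394006] [-0.02775391 -0.59712372 -0.70383988] 0.026366373548498027
(array([40.53, -7.1 ,  0.69]), 0, array([[ 0.359,  0.933,  0.006],
       [ 0.933, -0.359, -0.005],
       [-0.002,  0.007, -1.   ]]))
```

View pics/s2.png

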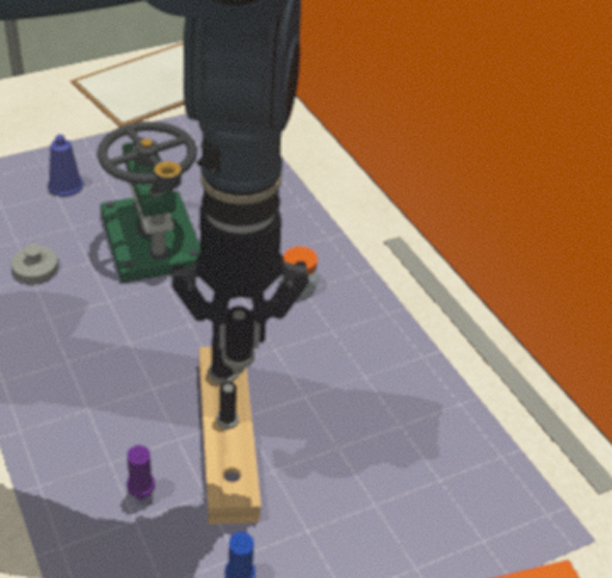

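The handle is held upright and the hole at (232,474) is empty, while the other two handles haven't moved. Next I move towards the wheel and look from close by.

Emit:
jog_arm(targets=[[5, -1.0, -1, 0], [6, -1.2, 0, 0], [6, -1.2, 0, 0], [6, -1.2, 0, 0], [6, -1.2, 0, 0]])

```text
time: 4.5
ee_pos: [0.5294, 0.0173, 0.262]
tcp_rot: [-2.588, -1.777, 0.004]
wrist_force: [0.9, -0.2, -0.2]
gripper_width: 0.0263
grip_force: 39.5
```

Emit:
jog_arm(targets=[[0, 0, 0, 0], [0, 0, 0, 0]])

```text
time: 4.75
ee_pos: [0.5294, 0.0155, 0.2626]
tcp_rot: [-2.587, -1.779, 0.004]
wrist_force: [0.1, 0.6, -0.7]
gripper_width: 0.0261
grip_force: 39.5
```

Run:
```python
from h import *
import pickle
c=cam('wrist');p,d=robot.get_image('wrist');cv2.imwrite('pics/w3.png',p);pickle.dump((c,d),open('w3.pkl','wb'))
s=robot.read_state();print(s['time'],s['ee_pos'],s['tcp_rot'],s['wrist_force'],s['joints'].round(2))
```

```text
4.8 [0.52956942 0.01470439 0.26296388] [-2.58915733 -1.77736771  0.00348398] [ 0.24900451  0.31355844 -0.39480618] [-0.1   0.07  0.19  1.69 -0.    1.84]
```

View pics/w3.png

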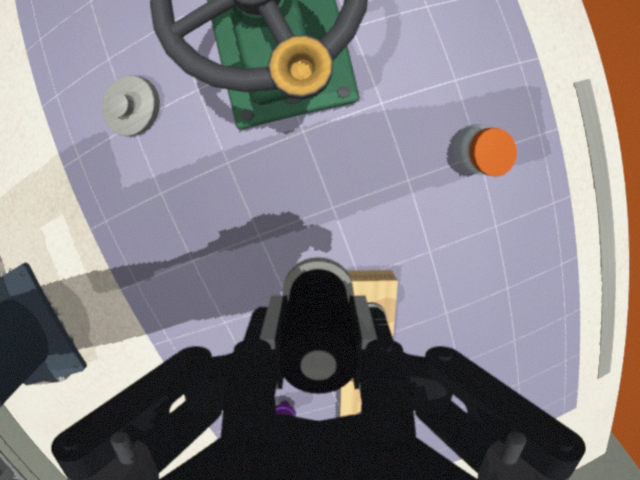

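The wrist view shows the socket mouth centred near (301,66), and the handle held straight with its grip top at (319,366) and collar front edge at (318,262).

Run:
```python
from h import *
import pickle
c,d=pickle.load(open('w3.pkl','rb'))
s=robot.read_state();T=R.from_rotvec(s['tcp_rot']).as_matrix()
k=world('wrist',301,66,z=.182,c=c);print('sock',k)
top=world('wrist',319,366,z=s['ee_pos'][2]+.039,c=c);print('griptop in tool',T.T@(top-s['ee_pos']))
ce=world('wrist',318,261,z=s['ee_pos'][2]-.016,c=c);print('collar edge in tool (expect x .017)',T.T@(ce-s['ee_pos']))
print(plan(k))
p=cv2.imread('pics/w3.png');q=cv2.resize(p[0:140,140:400],None,fx=3,fy=3,interpolation=cv2.INTER_CUBIC)
q2=cv2.resize(p[230:400,240:400],None,fx=2.4,fy=2.4,interpolation=cv2.INTER_CUBIC)
cv2.imwrite('pics/c3.png',q)
```

```text
sock [0.56063338 0.12665289 0.182     ]
griptop in tool [ 0.00214456 -0.0005029  -0.03900164]
collar edge in tool (expect x .017) [ 0.01953991 -0.00091154  0.01597827]
(array([11.57, -1.11,  8.08]), 0, array([[ 0.359,  0.933, -0.002],
       [ 0.933, -0.359, -0.   ],
       [-0.001, -0.002, -1.   ]]))
```

View pics/c3.png

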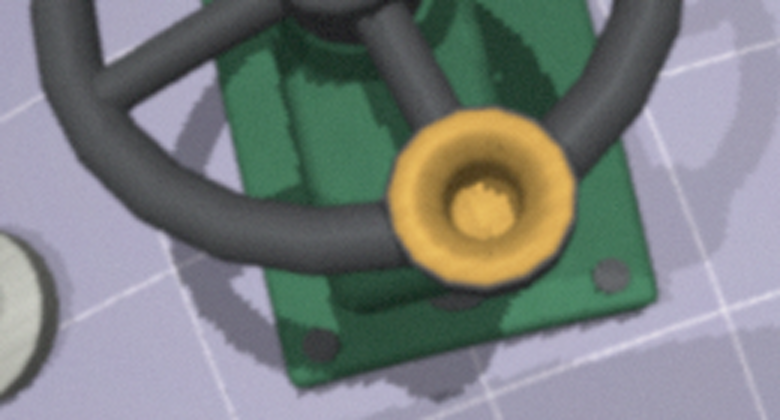

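The boss outline in the crop is centred at (482,197), i.e. full-image (300.7,65.8). The socket is therefore at (0.5606, 0.1267), agreeing with the top camera. The handle sits about 2 mm ahead of the TCP.

Emit:
jog_arm(targets=[[6, -0.5, 0, 0], [5.35, -0.54, 0, 0], [0, 0, 0, 0], [0, 0, 2.0, 0], [0, 0, 1.5, 0]])

```text
time: 5.42
ee_pos: [0.5611, 0.1229, 0.2282]
tcp_rot: [2.592, 1.775, -0.002]
wrist_force: [-0.8, 0.2, -1.2]
gripper_width: 0.0259
grip_force: 39.6
```

Emit:
jog_arm(targets=[[0, 0, 0.5, 0], [0, 0, 0.5, 0], [0, 0, 0.5, 0], [0, 0, 0, 0]])

```text
time: 5.92
ee_pos: [0.5617, 0.1248, 0.2159]
tcp_rot: [2.588, 1.778, 0.003]
wrist_force: [-0.6, -1.0, 3.6]
gripper_width: 0.026
grip_force: 40.1
```

Emit:
jog_arm(targets=[[0, 0, 0.5, 0], [0, 0, 0.5, 0], [0, 0, 0.3, 0], [0, 0, 0, 0]])

```text
time: 6.42
ee_pos: [0.5632, 0.1262, 0.2041]
tcp_rot: [2.588, 1.778, 0.011]
wrist_force: [1.4, 1.8, 8.9]
gripper_width: 0.0265
grip_force: 40.9
```

Emit:
jog_arm(targets=[[0, 0, 0.4, 0], [0, 0, 0, 0], [0, 0, 0, 0]])

```text
time: 6.8
ee_pos: [0.5637, 0.1263, 0.204]
tcp_rot: [2.586, 1.778, 0.017]
wrist_force: [-1.8, 1.2, 20.0]
gripper_width: 0.0263
grip_force: 42.1
```

Run:
```python
from h import *
p,d=robot.get_image('side');cv2.imwrite('pics/s4.png',cv2.resize(p[130:280,220:380],None,fx=3.7,fy=3.7,interpolation=cv2.INTER_CUBIC))
s=robot.read_state();print(s['ee_pos'],s['tcp_rot'],s['wrist_force'],s['joints'].round(2))
```

```text
[0.56370209 0.12632863 0.20396638] [2.58567444 1.77790828 0.01665837] [-1.61741672  1.78323841 19.52724335] [0.1  0.17 0.18 1.57 0.   2.04]
```

View pics/s4.png

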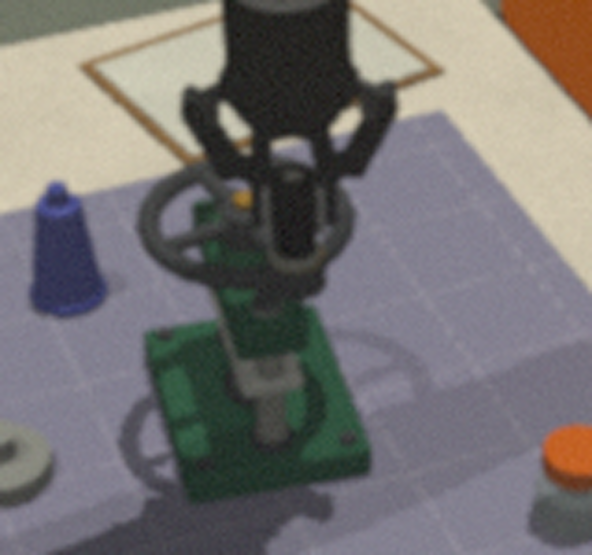

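The side view shows the handle upright on the socket at crop (290,270). TCP z stays at 0.204 under 20 N, so the collar is home. I ease the push, grip harder and work out the arc.

```bash
cat > arc.py <<'E'
import sys,numpy as np
# arc.py phi0 d1 d2 ... : rows (cm, tool axes) from commanded angle phi0 by steps d (rad)
tx,ty=np.array([.359,.933]),np.array([.933,-.359])
f=lambda a:6.5*np.array([np.cos(a),np.sin(a)])
a=float(sys.argv[1])
for d in map(float,sys.argv[2:]):
    v=f(a+d)-f(a);a+=d;print([round(float(v@tx),2),round(float(v@ty),2),0,0],'->',round(a,3))
E
python3 arc.py -1.466 -.2 -.3 -.3 -.3 -.3
```

```text
[-0.47, -1.21, 0, 0] -> -1.666
[-0.24, -1.93, 0, 0] -> -1.966
[0.34, -1.91, 0, 0] -> -2.266
[0.89, -1.72, 0, 0] -> -2.566
[1.36, -1.38, 0, 0] -> -2.866
```

Emit:
jog_arm(targets=[[0, 0, -0.5, 0], [0, 0, 0, 0], [0, 0, 0, 0]], force=70)

```text
time: 7.22
ee_pos: [0.5624, 0.1261, 0.2041]
tcp_rot: [2.589, 1.779, 0.007]
wrist_force: [1.4, 3.1, 8.6]
gripper_width: 0.0257
grip_force: 69.7
```

Emit:
jog_arm(targets=[[-0.47, -1.21, 0, 0], [-0.24, -1.93, 0, 0], [0.34, -1.91, 0, 0], [0.89, -1.72, 0, 0], [1.36, -1.38, 0, 0]])

```text
time: 7.85
ee_pos: [0.4926, 0.1702, 0.2041]
tcp_rot: [2.586, 1.773, 0.001]
wrist_force: [1.2, -2.4, 8.7]
gripper_width: 0.0257
grip_force: 69.9
```

Emit:
jog_arm(targets=[[0, 0, 0, 0], [0, 0, 0, 0]])

```text
time: 8.1
ee_pos: [0.4917, 0.1728, 0.2041]
tcp_rot: [-2.588, -1.78, -0.003]
wrist_force: [-1.9, 2.0, 10.6]
gripper_width: 0.0257
grip_force: 69.9
```

```bash
python3 arc.py -2.866 -.3 -.25 -.25 -.25 -.25 -.25 -.25 -.25 -.25 -.25 -.25 -.25 -.25 -.25 -.25 -.25 -.25 -.25 -.25 -.25
```

```text
[1.71, -0.92, 0, 0] -> -3.166
[1.58, -0.35, 0, 0] -> -3.416
[1.62, 0.05, 0, 0] -> -3.666
[1.56, 0.45, 0, 0] -> -3.916
[1.4, 0.82, 0, 0] -> -4.166
[1.15, 1.14, 0, 0] -> -4.416
[0.83, 1.39, 0, 0] -> -4.666
[0.46, 1.55, 0, 0] -> -4.916
[0.06, 1.62, 0, 0] -> -5.166
[-0.34, 1.58, 0, 0] -> -5.416
[-0.72, 1.45, 0, 0] -> -5.666
[-1.06, 1.23, 0, 0] -> -5.916
[-1.33, 0.93, 0, 0] -> -6.166
[-1.52, 0.57, 0, 0] -> -6.416
[-1.61, 0.18, 0, 0] -> -6.666
[-1.6, -0.23, 0, 0] -> -6.916
[-1.5, -0.62, 0, 0] -> -7.166
[-1.3, -0.97, 0, 0] -> -7.416
[-1.02, -1.26, 0, 0] -> -7.666
[-0.68, -1.47, 0, 0] -> -7.916
```

Emit:
jog_arm(targets=[[1.71, -0.92, 0, 0], [1.58, -0.35, 0, 0], [1.62, 0.05, 0, 0], [0, 0, 0, 0]])

```text
time: 8.6
ee_pos: [0.4982, 0.2237, 0.2041]
tcp_rot: [-2.587, -1.78, -0.004]
wrist_force: [-1.6, 3.4, 9.3]
gripper_width: 0.0255
grip_force: 69.8
```

Emit:
jog_arm(targets=[[1.56, 0.45, 0, 0], [0, 0, 0, 0]])

```text
time: 8.85
ee_pos: [0.5083, 0.2366, 0.2041]
tcp_rot: [-2.587, -1.779, -0.005]
wrist_force: [-0.6, 2.3, 9.1]
gripper_width: 0.0256
grip_force: 69.9
```

Emit:
jog_arm(targets=[[1.4, 0.82, 0, 0], [0, 0, 0, 0]])

```text
time: 9.1
ee_pos: [0.5215, 0.2467, 0.2041]
tcp_rot: [-2.588, -1.779, -0.006]
wrist_force: [0.1, 2.6, 8.7]
gripper_width: 0.0256
grip_force: 70.0
```

Emit:
jog_arm(targets=[[1.15, 1.14, 0, 0], [0, 0, 0, 0]])

```text
time: 9.35
ee_pos: [0.5368, 0.2531, 0.2042]
tcp_rot: [-2.589, -1.779, -0.007]
wrist_force: [0.9, 2.5, 9.0]
gripper_width: 0.0257
grip_force: 70.2
```

Emit:
jog_arm(targets=[[0.83, 1.39, 0, 0], [0, 0, 0, 0]])

```text
time: 9.6
ee_pos: [0.5531, 0.2554, 0.2042]
tcp_rot: [2.589, 1.778, 0.007]
wrist_force: [1.5, 2.3, 8.6]
gripper_width: 0.0254
grip_force: 70.4
```

Emit:
jog_arm(targets=[[0.46, 1.55, 0, 0], [0, 0, 0, 0]])

```text
time: 9.85
ee_pos: [0.5694, 0.2535, 0.2042]
tcp_rot: [2.588, 1.777, 0.007]
wrist_force: [2.6, 1.2, 8.8]
gripper_width: 0.0252
grip_force: 70.6
```

Emit:
jog_arm(targets=[[0.06, 1.62, 0, 0], [0, 0, 0, 0]])

```text
time: 10.1
ee_pos: [0.5847, 0.2476, 0.2042]
tcp_rot: [2.588, 1.776, 0.006]
wrist_force: [2.3, -0.4, 7.9]
gripper_width: 0.0254
grip_force: 70.7
```

Emit:
jog_arm(targets=[[-0.34, 1.58, 0, 0], [0, 0, 0, 0]])

```text
time: 10.35
ee_pos: [0.5979, 0.2382, 0.2042]
tcp_rot: [2.588, 1.776, 0.004]
wrist_force: [1.3, -1.0, 8.4]
gripper_width: 0.0255
grip_force: 70.7
```

Emit:
jog_arm(targets=[[-0.72, 1.45, 0, 0], [0, 0, 0, 0]])

```text
time: 10.6
ee_pos: [0.6083, 0.2259, 0.2041]
tcp_rot: [2.588, 1.775, 0.002]
wrist_force: [2.0, -1.3, 9.6]
gripper_width: 0.0256
grip_force: 70.8
```

Emit:
jog_arm(targets=[[-1.06, 1.23, 0, 0], [0, 0, 0, 0]])

```text
time: 10.85
ee_pos: [0.6154, 0.2114, 0.2041]
tcp_rot: [2.589, 1.776, 0.001]
wrist_force: [-1.3, -2.5, 9.7]
gripper_width: 0.0256
grip_force: 70.8
```

Emit:
jog_arm(targets=[[-1.33, 0.93, 0, 0], [0, 0, 0, 0]])

```text
time: 11.1
ee_pos: [0.6186, 0.1958, 0.2041]
tcp_rot: [2.589, 1.776, -0.0]
wrist_force: [-2.5, -1.9, 10.1]
gripper_width: 0.0258
grip_force: 70.8
```

Emit:
jog_arm(targets=[[-1.52, 0.57, 0, 0], [0, 0, 0, 0]])

```text
time: 11.35
ee_pos: [0.6183, 0.1812, 0.2042]
tcp_rot: [-2.589, -1.778, -0.003]
wrist_force: [-3.0, 2.3, 9.8]
gripper_width: 0.0255
grip_force: 70.8
```

Emit:
jog_arm(targets=[[-0.8, 0.1, 0, 0], [0, 0, 0, 0]])

```text
time: 11.6
ee_pos: [0.6178, 0.1798, 0.2045]
tcp_rot: [-2.578, -1.778, -0.019]
wrist_force: [1.4, 13.5, 7.7]
gripper_width: 0.0254
grip_force: 70.1
```

The stop is found: Fy jumped to 13.5 N while the TCP hardly moved. I'll take the extra push back off and plan two turns of 18 equal rows each, rounded so that each turn closes.

Emit:
jog_arm(targets=[[0.8, -0.1, 0, 0], [0, 0, 0, 0], [0, 0, 0, 0]])

```text
time: 11.98
ee_pos: [0.6184, 0.182, 0.2041]
tcp_rot: [-2.588, -1.78, -0.003]
wrist_force: [-2.4, 2.4, 10.2]
gripper_width: 0.0256
grip_force: 70.8
```

Run:
```python
import numpy as np
from h import robot
s=robot.read_state();print(s['ee_pos'],s['wrist_force'],s['time'])
T=np.array([[.359,.933],[.933,-.359]])
a=-6.416+np.arange(20)*2*np.pi/18
P=np.round(6.5*np.c_[np.cos(a),np.sin(a)]@T.T,2)
for i,r in enumerate(np.diff(P,axis=0)):print(i,[*map(float,r.round(2)),0,0])
```

```text
[0.61842065 0.1819559  0.20414316] [-2.38036895  2.44362006 10.20384931] 11.975
0 [2.07, -0.9, 0, 0]
1 [1.64, -1.55, 0, 0]
2 [1.01, -2.02, 0, 0]
3 [0.26, -2.24, 0, 0]
4 [-0.53, -2.19, 0, 0]
5 [-1.24, -1.89, 0, 0]
6 [-1.81, -1.34, 0, 0]
7 [-2.17, -0.65, 0, 0]
8 [-2.25, 0.14, 0, 0]
9 [-2.07, 0.9, 0, 0]
10 [-1.64, 1.55, 0, 0]
11 [-1.01, 2.02, 0, 0]
12 [-0.26, 2.24, 0, 0]
13 [0.53, 2.19, 0, 0]
14 [1.24, 1.89, 0, 0]
15 [1.81, 1.34, 0, 0]
16 [2.17, 0.65, 0, 0]
17 [2.25, -0.14, 0, 0]
18 [2.07, -0.9, 0, 0]
```

Emit:
jog_arm(targets=[[2.07, -0.9, 0, 0], [1.64, -1.55, 0, 0], [1.01, -2.02, 0, 0], [0.26, -2.24, 0, 0], [-0.53, -2.19, 0, 0]])

```text
time: 12.6
ee_pos: [0.5537, 0.2554, 0.2042]
tcp_rot: [2.587, 1.778, 0.01]
wrist_force: [3.4, 0.2, 8.8]
gripper_width: 0.0256
grip_force: 70.5
```

Emit:
jog_arm(targets=[[-1.24, -1.89, 0, 0], [-1.81, -1.34, 0, 0], [-2.17, -0.65, 0, 0], [-2.25, 0.14, 0, 0]])

```text
time: 13.1
ee_pos: [0.4897, 0.1996, 0.2042]
tcp_rot: [-2.586, -1.781, -0.007]
wrist_force: [2.0, 3.2, 10.1]
gripper_width: 0.0253
grip_force: 70.5
```

Smooth and following well; I'll finish the first turn and then check.

Emit:
jog_arm(targets=[[-2.07, 0.9, 0, 0], [-1.64, 1.55, 0, 0], [-1.01, 2.02, 0, 0], [-0.26, 2.24, 0, 0], [0.53, 2.19, 0, 0]])

```text
time: 13.72
ee_pos: [0.5566, 0.1257, 0.2041]
tcp_rot: [-2.586, -1.778, -0.003]
wrist_force: [-3.4, 5.4, 11.6]
gripper_width: 0.0257
grip_force: 70.8
```

Emit:
jog_arm(targets=[[1.24, 1.89, 0, 0], [1.81, 1.34, 0, 0], [2.17, 0.65, 0, 0], [2.25, -0.14, 0, 0]])

```text
time: 14.22
ee_pos: [0.618, 0.1798, 0.2041]
tcp_rot: [2.588, 1.777, -0.004]
wrist_force: [-5.6, -2.8, 12.7]
gripper_width: 0.0257
grip_force: 71.0
```

One turn is done, with the handle seated (z 0.204). Second turn:

Emit:
jog_arm(targets=[[2.07, -0.9, 0, 0], [1.64, -1.55, 0, 0], [1.01, -2.02, 0, 0], [0.26, -2.24, 0, 0], [-0.53, -2.19, 0, 0]])

```text
time: 14.85
ee_pos: [0.5537, 0.2554, 0.2042]
tcp_rot: [2.587, 1.778, 0.01]
wrist_force: [3.0, -0.9, 9.2]
gripper_width: 0.0256
grip_force: 70.5
```

Emit:
jog_arm(targets=[[-1.24, -1.89, 0, 0], [-1.81, -1.34, 0, 0], [-2.17, -0.65, 0, 0], [-2.25, 0.14, 0, 0]])

```text
time: 15.35
ee_pos: [0.4897, 0.1996, 0.2041]
tcp_rot: [-2.586, -1.781, -0.007]
wrist_force: [2.5, 2.8, 8.9]
gripper_width: 0.0255
grip_force: 70.5
```

Emit:
jog_arm(targets=[[-2.07, 0.9, 0, 0], [-1.64, 1.55, 0, 0], [-1.01, 2.02, 0, 0], [-0.26, 2.24, 0, 0], [0.53, 2.19, 0, 0]])

```text
time: 15.98
ee_pos: [0.5566, 0.1257, 0.2041]
tcp_rot: [-2.586, -1.778, -0.003]
wrist_force: [-4.1, 5.9, 13.2]
gripper_width: 0.0256
grip_force: 70.8
```

Emit:
jog_arm(targets=[[1.24, 1.89, 0, 0], [1.81, 1.34, 0, 0], [2.17, 0.65, 0, 0], [2.25, -0.14, 0, 0]])

```text
time: 16.48
ee_pos: [0.618, 0.1798, 0.2041]
tcp_rot: [2.588, 1.777, -0.004]
wrist_force: [-6.7, -3.0, 13.8]
gripper_width: 0.025
grip_force: 71.0
```

Emit:
jog_arm(targets=[[0, 0, 0, 0], [0, 0, 0, 0], [0, 0, 0, 0]])

```text
time: 16.85
ee_pos: [0.6184, 0.1824, 0.2041]
tcp_rot: [-2.587, -1.779, -0.004]
wrist_force: [-1.5, 3.5, 10.1]
gripper_width: 0.0254
grip_force: 70.8
```

Back at the stop position (TCP y 0.1824, against 0.1820 at the stop). To cancel the play in the bore I'll overshoot slightly and come back from the same side as at the stop.

Emit:
jog_arm(targets=[[0.29, -0.07, 0, 0], [0, 0, 0, 0], [-0.29, 0.07, 0, 0], [0, 0, 0, 0], [0, 0, 0, 0]])

```text
time: 17.48
ee_pos: [0.6184, 0.1817, 0.2041]
tcp_rot: [-2.589, -1.779, -0.003]
wrist_force: [-2.5, 2.2, 9.5]
gripper_width: 0.0257
grip_force: 70.7
```

Run:
```python
from h import *
s=robot.read_state();print(s['time'],s['ee_pos'],s['wrist_force'],s['grip_force'],abs(s['joint_velocities']).max())
p,d=robot.get_image('side');cv2.imwrite('pics/s9.png',cv2.resize(p[120:420,220:400],None,fx=2,fy=2,interpolation=cv2.INTER_CUBIC))
```

```text
17.475 [0.61840956 0.18166138 0.20413217] [-2.49128113  2.15483481  9.53531167] 70.74948191642761 0.0021883359091210883
```

View pics/s9.png

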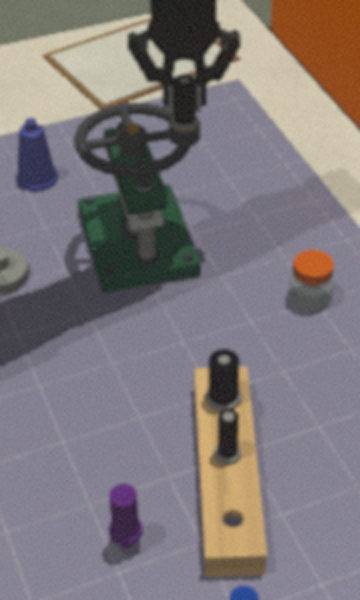

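The handle is seated on the socket at (183,125) and gripped. TCP and force match the values at the stop, and everything else is undisturbed.

```bash
python3 -c "from cell import robot;print(robot.finish_job())"
```

```text
the job is handed in; nothing more can be done
None
```

I plugged handle_a in until its collar sat on the socket, wound the wheel clockwise to its stop and back two full turns (about ±0.02 rad, judged from arm position), then handed in at 17.5 s with the wheel at rest and the handle still gripped.

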